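# Build up the twist-lock tower of parts cases

### The job

Build up the tower of grey parts cases that stands on the bench dock: lock the deep loose case onto the case that is already docked, and then the shallow one on top of that. Set each case crosswise on the hammer head of the lid below, turn it clockwise (seen from above) under light pressure until its keyhole finds the head and it drops flat onto the lid, then go on turning until it clicks past its spring and stands square on the case below at the stop. Feel it in rather than forcing it down, keep the docked case locked, and leave the screw dish, the small blue-lidded box and the brass fitting where they are.

Things in the scene. Friction and masses are not known exactly. Their poses are not given: they have to be found in the camera images.
- dock: Aluminium plate 70 x 98 x 8 mm screwed to the bench, with a hammer head like the lids' on its top (hidden under the docked case). Origin at the centre of its underside, z up. Fixed.
- base_case: Closed dark grey case with black lid, straight sides, 58 mm along its x, 84 mm along its y; origin: centre of its underside, z up. 48 mm high to the lid's top, 0.5 kg, already locked on the dock, its underside 8 mm above the bench. The bottom of the tower.
- deep_case: Closed dark grey case with black lid, straight sides, 58 mm along its x, 84 mm along its y; origin: centre of its underside, z up. The deep one: 60 mm high to the lid's top, 0.3 to 0.6 kg, upright and loose on the bench.
- shallow_case: Closed dark grey case with black lid, straight sides, 58 mm along its x, 84 mm along its y; origin: centre of its underside, z up. The shallow one: 40 mm high to the lid's top, 0.2 to 0.4 kg, upright and loose on the bench.
- base_head (a point): Top centre of the docked case's hammer head, 9.2 mm above the lid's top. Every lid has one: aluminium bar 40 x 14 x 4 mm with round ends on a 14 mm neck. It is riveted and swivels stiffly (0.1 N m): it may stand anywhere from along the case's x to 25 degrees anticlockwise of that. The angle is not reported: see or feel it.
- deep_keyhole (a point): Centre of the deep case's underside. Here every case has an oblong keyhole 42.5 x 16.5 mm, no lead-in, in a 4 mm floor under an 11 mm high cavity; its long axis is 25 degrees anticlockwise (from above) of the case's y. So a case drops over the head below when it stands 65 to 90 degrees (+-5) anticlockwise of square, as the head stands; until then it rides on the head, 9.2 mm up.
- shallow_keyhole (a point): The same point of the shallow case. Once down, a case turns clockwise over the head. From about 35 to 19 degrees short of square its two spring balls resist (0.2 to 0.5 N m); the head first swivels home, then snaps past them, and a hard stop ends the turn at square or up to 4 degrees beyond. Set down square or turned anticlockwise it never locks. Sideways play about 1 mm.
- screw_dish: Bystander: round metal dish with screws, 90 mm across, 18 mm high. Origin at the centre of its underside.
- parts_box: Bystander: small lidded plastic box with a blue lid, 53 x 75 x 26 mm. Origin at the centre of its underside.
- fitting_1: Bystander: upright brass pipe fitting with a black cap, 14 x 16 x 26 mm. Origin at the centre of its underside.

How it is judged:
By the outcome, as a careful person would: the job done as asked, in the order asked, and still so for the second after the job is handed in, with the robot touching nothing.
It also fails if it takes over 72 s, if anything falls off the work surface, if the arm or the gripper's body presses on something with over 40 N, if the wrist force passes 120 N, or if a joint passes its speed limit or range.

### The arm

A 6-joint arm with a two-finger parallel gripper is mounted at the origin on a cart in front of the work surface, level with it; the furniture and walls round the work are solid. World frame = base frame: x ahead of the robot, y to its left, z up, the work surface at z = 0. Lengths are in m, angles in rad, forces in N, time in s.
With the tool pointing down it reaches from about 0.275 to 0.825 m from the base axis. Payload 4.9 kg.
Tool frame: the origin (TCP) lies midway between the tips of the shut fingers; the grasp point (between the pads) lies 19 mm behind it; z points along the fingers, y is the line along which they close (so a half turn about z gives the same grasp; the last joint's range is limited). The gripper opens to 85 mm and grips with 20 to 120 N. Pads are 22 mm wide; open, the fingers measure 114 mm over their backs; the gripper's body (76 mm by 85 mm) begins 54 mm behind the grasp point. The pads swing forward as they close: fully open they stand 13 mm farther back than shut.
Start: joints at [-1.266, 0.326, -0.193, 1.052, 0, 1.437], TCP at [0.234, -0.498, 0.231] pointing down, gripper open.
Joint ranges: [-2.65, 2.65], [-0.97, 1.79], [-1.3, 1.35], [-1.93, 2.1], [-1.47, 1.37], [-3.14, 3.14]. Speed limits (rad/s): [2.57, 2.57, 3.14, 3.14, 3.14, 3.14].

### API

Orientations are given as a rotation vector (axis times angle).
In Python, from bench import env gives the robot as it stands.
- The arm moves only by the tool carry_out, never from a script. Its argument "increments" is a list of rows, each a list of 3 entries, a list of its own where there are three numbers: the gripper's target within -1 to 1 (shut at 1, half-way at 0, fully open at -1), then the shift along the tool's x, y, z in m, then the turn about the tool's z in degrees. In form: [[fingers, [tx, ty, tz], twist], ...]. A call has 1 to 5 rows; each row shifts and turns the commanded pose from where the row before left it, along the tool's axes as they then stand; what a row does not reach is not made up. A row lasts 1/10 s, in which the tool goes at most 50 mm and 8.59 degrees, less where a joint would pass 70% of its speed; a pose out of reach is approached as far as the arm can. A call with a gripper value outside its range is refused whole. The fingers move at their own pace and stop on an object; "force" is the grip in N (left out, the last holds). Time passes only in rows, so rows that do not move let the fingers close. It gives the time, the measured TCP pose, the force, the opening and the grip force at its end, in the units of the state.
- env.get_state(): the state, without advancing time (a new reading comes with each control period).
- env.grab_frame(name): name is "scene" or "top"; returns the picture (400x640x3 uint8, blue, green, red); there is no depth.
- env.camera_info(name): a dict with "vfov" (degrees; the focal length in pixels is half the picture's height over the tangent of half this angle, whatever the lens; pixels are square), "cx", "cy" (the principal point, pixels), "dist" ([k1, k2, p1, p2, k3] as OpenCV has them; the pictures are not rectified), "camera_from_world" (4x4, takes a point from world to camera coordinates). Camera axes: x right, y down, z forward; pixel columns grow to the right and rows downward; lengths in m; the calibration is good to about 2 mm. A picture is of the moment at which its call begins. camera_info takes no time and is no camera call.
- env.finish_job(): hands the job in; it is judged then, once.
The state is a dict: "time": time; "qpos": joint angles; "qd": joint speeds; "tau": joint torques, N m; "position": TCP position; "ee_rot": TCP orientation; "contact_force": force on the tool from outside, world axes, zero at the start; "wrist_torque": the same for the moment, N m; "grip_width": finger opening in m; "grip_force": force on a finger pad.
Only numpy, scipy, OpenCV 4.12 (cv2) and the standard library are available. Lean on these libraries where they do the work, as an engineer would, in place of code of your own. Each camera call takes 0.05 s, during which the arm holds its last target. There are 200 camera calls.

## Working session

There is one attempt and no reset: what is moved stays moved. The work goes in short steps, Python scripts to look and compute and a tool call to move; the robot and the scene stay as the last step left them, time stands still between calls to the robot, and variables do not carry over. Pictures are saved under pics/ and viewed, at most 10 in all, crops included, and the job is handed in when it is done.

Besides the shell and the picture viewer there is one more tool, called by a JSON object that holds its "method" and its "body", one argument or row to a line. carry_out: Moves the arm, as the interface text tells. Its arguments: {"type":"object","properties":{"increments":{"type":"array"},"force":{"type":"number"}},"required":["increments"]}

```bash
mkdir -p pics; ls
cat > h.py <<'E'
import numpy as np, cv2
from bench import env
def cam(n):
    c=env.camera_info(n); f=200/np.tan(np.radians(c["vfov"]/2))
    return np.array([[f,0,c["cx"]],[0,f,c["cy"]],[0,0,1]]),np.array(c["dist"]),np.array(c["camera_from_world"])
def ray(n,px,z):
    K,d,T=cam(n); p=cv2.undistortPoints(np.array(px,float).reshape(-1,1,2),K,d).reshape(-1,2)
    D=np.c_[p,np.ones(len(p))]@T[:3,:3]; o=-T[:3,:3].T@T[:3,3]
    return o+D*((z-o[2])/D[:,2])[:,None]
def proj(n,P):
    K,d,T=cam(n); return cv2.projectPoints(np.array(P,float).reshape(-1,1,3),cv2.Rodrigues(T[:3,:3])[0],T[:3,3],K,d)[0].reshape(-1,2)
E
python3 - <<'E'
from h import *
for n in("scene","top"):
    cv2.imwrite(f"pics/{n}0.png",env.grab_frame(n)); K,d,T=cam(n); print(n,K[0,0],d,(-T[:3,:3].T@T[:3,3]).round(3)); print(T.round(3))
s=env.get_state(); print({k:np.round(v,3) for k,v in s.items()})
E
```

```text
pics
scene 439.17301645366024 [-0.09653782  0.          0.          0.          0.        ] [-0.085 -0.633  0.47 ]
[[ 0.749 -0.663  0.018 -0.364]
 [-0.241 -0.298 -0.924  0.226]
 [ 0.618  0.687 -0.382  0.668]
 [ 0.     0.     0.     1.   ]]
top 513.4987416173356 [0.00641733 0.         0.         0.         0.        ] [0.401 0.082 1.111]
[[-0.026 -1.    -0.016  0.111]
 [-0.993  0.028 -0.117  0.525]
 [ 0.117  0.013 -0.993  1.055]
 [ 0.     0.     0.     1.   ]]
{'time': np.float64(0.1), 'qpos': array([-1.266,  0.327, -0.193,  1.052, -0.   ,  1.437]), 'qd': array([-0.001, -0.002,  0.003, -0.   ,  0.002, -0.002]), 'tau': array([ 1.0000e-03, -4.4424e+01,  2.6304e+01,  8.0000e-03, -0.0000e+00,
       -0.0000e+00]), 'position': array([ 0.234, -0.497,  0.231]), 'ee_rot': array([-3.065, -0.683,  0.   ]), 'contact_force': array([ 0.208, -0.098, -0.119]), 'wrist_torque': array([-0.008,  0.027,  0.003]), 'grip_force': np.float64(0.0), 'grip_width': np.float64(0.086)}
```

View pics/top0.png

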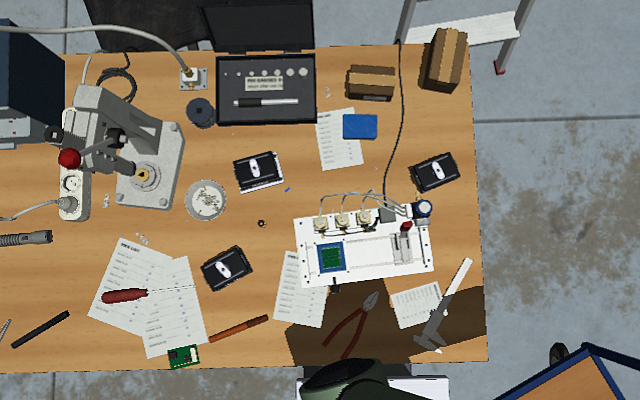

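View pics/scene0.png

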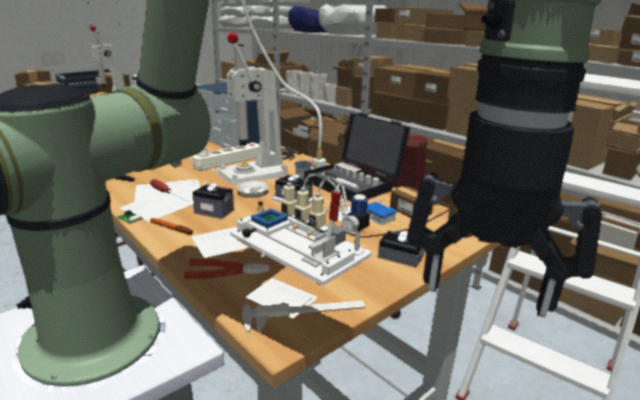

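The top view shows three cases: the docked one at (258,172) with its plate edge showing, one at (226,268) that looks tall in the scene view, so it is the deep case, and the shallow one at (433,173). The dish is at (206,200), the blue box at (360,126) and the fitting at about (262,223). In the scene view the fixture and the gripper hide the docked case.

```bash
cat >> h.py <<'E'
def lid(img,c,zl,n="top",w=45):
    """black lid quad -> centre, yaw of long (y) axis; head bright blob -> centre, long-axis angle (world deg)"""
    x0,y0=max(c[0]-w,0),max(c[1]-w,0); sub=img[y0:c[1]+w,x0:c[0]+w]; v=sub.max(2)
    m=(v<60).astype(np.uint8); m=cv2.morphologyEx(m,cv2.MORPH_OPEN,np.ones((3,3)))
    cs=cv2.findContours(m,0,1)[0]; cc=max(cs,key=cv2.contourArea)
    P=ray(n,cc.reshape(-1,2)+[x0,y0],zl)[:,:2]
    r=cv2.minAreaRect((P*1000).astype(np.float32)); b=cv2.boxPoints(r)
    e=[b[1]-b[0],b[2]-b[1]]; L=max(e,key=np.linalg.norm); yaw=np.degrees(np.arctan2(L[1],L[0]))%180
    hull=np.zeros_like(m); cv2.drawContours(hull,[cv2.convexHull(cc)],0,1,-1); hull=cv2.erode(hull,np.ones((7,7)))
    hm=((v>110)&(hull>0)).astype(np.uint8)
    hc=cv2.findContours(hm,0,1)[0]; h=max(hc,key=cv2.contourArea)
    H=ray(n,h.reshape(-1,2)+[x0,y0],zl+.0092)[:,:2]
    rh=cv2.minAreaRect((H*1000).astype(np.float32)); bh=cv2.boxPoints(rh); e=[bh[1]-bh[0],bh[2]-bh[1]]
    l=max(e,key=np.linalg.norm); 
    return dict(c=np.round(r[0],1),size=np.round(r[1],1),yaw_y=round(yaw,1),head=np.round(rh[0],1),hs=np.round(rh[1],1),ha=round(np.degrees(np.arctan2(l[1],l[0]))%180,1))
E
python3 - <<'E'
from h import *
im=cv2.imread("pics/top0.png")
for c,z in(((258,172),.056),((226,268),.060),((433,173),.040)):
    print(c,lid(im,c,z))
print(ray("top",[[206,200],[262,223],[360,126]],.02).round(3))
cr=[cv2.resize(im[y-35:y+35,x-35:x+35],(266,266),interpolation=2) for x,y in((258,172),(226,268),(433,173))]
cv2.imwrite("pics/crop0.png",np.hstack(cr))
E
```

```text
(258, 172) {'c': array([587.7, 230.1]), 'size': array([62.6, 85.5]), 'yaw_y': np.float32(103.4), 'head': array([591. , 232.4]), 'hs': array([36.3, 16. ]), 'ha': np.float32(13.2)}
(226, 268) {'c': array([398.2, 274.1]), 'size': array([62.3, 46.3]), 'yaw_y': np.float32(27.6), 'head': array([378.8, 262.8]), 'hs': array([1.8, 8.9]), 'ha': np.float32(115.0)}
(433, 173) {'c': array([ 575. , -136.4]), 'size': array([59.9, 80.9]), 'yaw_y': np.float32(112.5), 'head': array([ 589.2, -142.5]), 'hs': array([11.5, 28.3]), 'ha': np.float32(169.1)}
[[0.533 0.343 0.02 ]
 [0.48  0.224 0.02 ]
 [0.685 0.008 0.02 ]]
```

View pics/crop0.png

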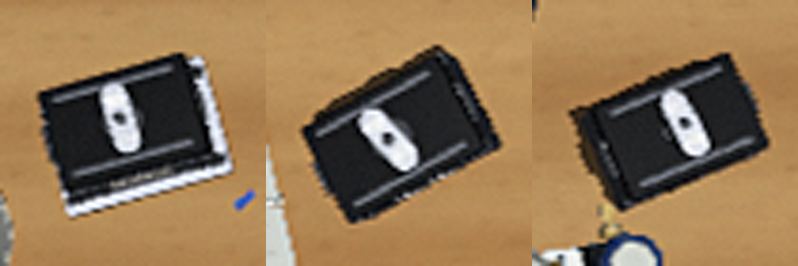

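The crop shows the lids clearly: each has a bright oblong head with a dark rivet and two light ribs along its long axis. The base head is about 3° from its short axis, and the deep case's head is visibly turned by roughly 12°.

```bash
cat >> h.py <<'E'
def blobs(img,c,zl,n="top",w=32,thr=110,amin=25,u=4):
    """bright, grey blobs (head, ribs) near pixel c: world centroid mm, axis angle, length, width, at head-top height / lid height"""
    x0,y0=c[0]-w,c[1]-w; s=cv2.resize(img[y0:c[1]+w,x0:c[0]+w],None,fx=u,fy=u,interpolation=cv2.INTER_CUBIC)
    m=((s.min(2)>thr)).astype(np.uint8); out=[]
    for h in cv2.findContours(m,0,1)[0]:
        if cv2.contourArea(h)<amin*u: continue
        r=cv2.minAreaRect(h); big=min(r[1])>4.5*u
        k=np.zeros_like(m); cv2.drawContours(k,[h],0,1,-1); yy,xx=np.nonzero(k)
        px=np.c_[xx,yy]/u+[x0,y0]-.5+.5/u
        P=ray(n,px,zl+(.0092 if big else .001))[:,:2]*1000; mu=P.mean(0); e,V=np.linalg.eigh(np.cov((P-mu).T)); a=np.degrees(np.arctan2(V[1,1],V[0,1]))%180
        out.append(("HEAD" if big else "rib",mu.round(1),round(a,1),(np.sqrt(12*e[::-1])).round(1)))
    return out
E
python3 - <<'E'
from h import *
im=cv2.imread("pics/top0.png")
for c,z,t in(((258,172),.056,0),((226,268),.060,0),((433,173),.040,0)):
  for t in (80,110):
    print(c,t); [print("  ",b) for b in blobs(im,c,z,thr=t)]
E
```

```text
(258, 172) 80
   ('rib', array([571.2, 226.1]), np.float64(104.2), array([68. ,  2.8]))
   ('HEAD', array([595.7, 233.1]), np.float64(14.2), array([42.8, 34. ]))
   ('HEAD', array([583.5, 225. ]), np.float64(8.6), array([160.6, 142.1]))
(258, 172) 110
   ('HEAD', array([592.3, 232.5]), np.float64(16.2), array([37.6, 14.8]))
   ('HEAD', array([568.6, 205.6]), np.float64(128.5), array([116.3,  50.1]))
(226, 268) 80
   ('HEAD', array([394.3, 292.2]), np.float64(86.7), array([129.5, 117.4]))
(226, 268) 110
   ('HEAD', array([339.5, 353.4]), np.float64(7.1), array([31.7,  6.7]))
   ('HEAD', array([385.4, 297.6]), np.float64(42.3), array([37.5, 14.5]))
(433, 173) 80
   ('rib', array([ 511.2, -118.9]), np.float64(88.4), array([18.6,  7.2]))
   ('HEAD', array([ 534.8, -139.8]), np.float64(88.7), array([153.7,  64.7]))
   ('HEAD', array([ 577.4, -148.5]), np.float64(21.1), array([54.7, 43.9]))
   ('HEAD', array([ 627.5, -138.3]), np.float64(89.6), array([135.4,  29.6]))
(433, 173) 110
   ('rib', array([510.9, -80.4]), np.float64(90.3), array([19.9,  4.2]))
   ('rib', array([ 511. , -118.9]), np.float64(88.4), array([17.8,  6.7]))
   ('HEAD', array([ 578.8, -149.2]), np.float64(25.4), array([37.7, 14.6]))
```

```bash
cat >> h.py <<'E'
def ribs(img,c,zl,n="top",w=24,u=4):
    x0,y0=c[0]-w,c[1]-w; g=cv2.resize(img[y0:c[1]+w,x0:c[0]+w],None,fx=u,fy=u,interpolation=cv2.INTER_CUBIC).min(2)
    t=cv2.morphologyEx(g,cv2.MORPH_TOPHAT,np.ones((5*u//2*2+1,)*2)); m=(t>25).astype(np.uint8); out=[]
    for h in cv2.findContours(m,0,1)[0]:
        r=cv2.minAreaRect(h)
        if max(r[1])<15*u or min(r[1])>4.5*u: continue
        P=ray(n,h.reshape(-1,2)/u+[x0,y0]-.5+.5/u,zl+.001)[:,:2]*1000
        r=cv2.minAreaRect(P.astype(np.float32)); e,V=np.linalg.eigh(np.cov((P-P.mean(0)).T))
        out.append((np.round(r[0],1),round(np.degrees(np.arctan2(V[1,1],V[0,1]))%180,1),np.round(r[1],1)))
    return out
E
python3 - <<'E'
from h import *
im=cv2.imread("pics/top0.png")
for c,z in(((258,172),.056),((226,268),.060),((435,173),.040)): print(c,*ribs(im,c,z),sep="\n  ")
E
```

```text
(258, 172)
(226, 268)
(435, 173)
```

```bash
sed -i 's/m=(t>25)/m=(t>THR)/; s/^def ribs(img,c,zl,n="top",w=24,u=4)/def ribs(img,c,zl,THR=25,n="top",w=24,u=4)/; s/<15\*u or min(r\[1\])>4.5\*u/<10*u or min(r[1])>6*u/' h.py
python3 - <<'E'
from h import *
im=cv2.imread("pics/top0.png")
for c,z in(((258,172),.056),((226,268),.060),((435,173),.040)):
  for T in(25,35,45,60): print(c,T,*ribs(im,c,z,T),sep="\n  ")
E
```

```text
(258, 172)
  25
  (array([582.7, 274.7]), np.float64(1.2), array([ 4.2, 23.8]))
  (array([599.2, 184.4]), np.float64(13.5), array([58.8, 10.9]))
(258, 172)
  35
  (array([570.8, 227. ]), np.float64(104.2), array([ 5.4, 68.5]))
  (array([583.5, 274.7]), np.float64(2.2), array([ 4.2, 22.2]))
  (array([598.9, 184.7]), np.float64(13.2), array([58.4, 10.2]))
(258, 172)
  45
  (array([570.9, 227. ]), np.float64(104.1), array([ 4.4, 67.5]))
  (array([607.7, 258.2]), np.float64(104.4), array([ 4.7, 26.4]))
  (array([599.1, 184.7]), np.float64(13.3), array([57.8,  9.8]))
(258, 172)
  60
  (array([553.4, 220.6]), np.float64(104.0), array([ 8.2, 90.5]))
  (array([570.9, 226.9]), np.float64(104.2), array([ 3.4, 66.4]))
  (array([607.3, 258.1]), np.float64(104.6), array([ 3.9, 25.4]))
  (array([594.7, 183.7]), np.float64(12.6), array([48.8,  9.2]))
  (array([615.6, 223.3]), np.float64(106.6), array([ 6. , 37.4]))
(226, 268)
  25
  (array([394.6, 326.7]), np.float64(118.6), array([ 6. , 27.3]))
  (array([404.2, 257.4]), np.float64(29.3), array([24.4,  6.1]))
(226, 268)
  35
  (array([394.6, 326.7]), np.float64(118.7), array([ 5.1, 26.8]))
  (array([404.3, 257.3]), np.float64(29.2), array([23.1,  5.3]))
(226, 268)
  45
  (array([366.1, 287.9]), np.float64(117.4), array([ 4.4, 67.2]))
  (array([394.6, 326.7]), np.float64(118.5), array([ 4.5, 26.4]))
(226, 268)
  60
  (array([366.1, 287.9]), np.float64(117.4), array([ 3.5, 66.3]))
  (array([394.4, 326.8]), np.float64(118.6), array([ 3.7, 25. ]))
  (array([412.3, 292.6]), np.float64(117.1), array([ 3.7, 33.7]))
(435, 173)
  25
  (array([ 561.4, -107.9]), np.float64(20.4), array([22.1,  5. ]))
(435, 173)
  35
(435, 173)
  45
(435, 173)
  60
  (array([ 592. , -124.3]), np.float64(112.1), array([ 3.8, 29. ]))
```

{"method": "carry_out", "body": {
  "increments": [
    [-1,[0.0405,-0.0071,0],-4.2],
    [-1,[0.0405,-0.0071,0],-4.2],
    [-1,[0.0405,-0.0071,0],-4.2],
    [-1,[0.0405,-0.0071,0],-4.2],
    [-1,[0.0405,-0.0071,0],-4.2]
  ]
}}

```text
time: 0.6
position: [0.383, -0.3559, 0.2309]
ee_rot: [-2.888, -1.235, 0.0]
contact_force: [1.4, 0.1, -0.8]
grip_width: 0.0857
grip_force: 0.0
```

```bash
cat >> h.py <<'E'
from scipy.spatial.transform import Rotation as Rn
def st(q=False):
    s=env.get_state(); R=Rn.from_rotvec(s["ee_rot"]).as_matrix(); a=np.degrees(np.arctan2(R[1,0],R[0,0]))
    print("t%.2f p"%s["time"],(s["position"]*1000).round(1),"a %.1f tilt %.2f"%(a,np.degrees(np.arccos(-R[2,2]))),"F",s["contact_force"].round(1),"M",s["wrist_torque"].round(2),"w %.1f gf %.1f q6 %.1f"%(s["grip_width"]*1000,s["grip_force"],np.degrees(s["qpos"][5])))
    return s["position"],a
def go(x,y,a=None):
    """shift in tool axes (mm) to reach world x,y mm; turn in twist degrees to reach a"""
    p,c=st(); d=np.array([x,y])-p[:2]*1000; t=np.radians(c)
    print("tx %.1f ty %.1f"%(d@[np.cos(t),np.sin(t)],d@[np.sin(t),-np.cos(t)]), "" if a is None else "twist %.1f"%(c-a))
E
python3 -c "
from h import *; st()"
```

```text
t0.60 p [ 383.  -355.9  230.9] a 46.3 tilt 0.03 F [ 1.4  0.1 -0.8] M [-0.05 -0.03  0.01] w 85.7 gf 0.0 q6 82.7
```

{"method": "carry_out", "body": {
  "increments": [
    [-1,[0.0405,-0.0071,0],-4.2],
    [-1,[0.0405,-0.0071,0],-4.2],
    [-1,[0.0405,-0.0071,0],-4.2],
    [-1,[0.0405,-0.0071,0],-4.2],
    [-1,[0.0405,-0.0071,0],-4.2]
  ]
}}

```text
time: 1.1
position: [0.4706, -0.171, 0.2309]
ee_rot: [-2.615, -1.741, 0.0]
contact_force: [-0.1, -0.4, 0.2]
grip_width: 0.0853
grip_force: 0.0
```

{"method": "carry_out", "body": {
  "increments": [
    [-1,[0.0405,-0.0071,0],-4.2],
    [-1,[0.0405,-0.0071,0],-4.2],
    [-1,[0.0405,-0.0071,0],-4.2],
    [-1,[0.0405,-0.0071,0],-4.2],
    [-1,[0.0405,-0.0071,0],-4.2]
  ]
}}

```text
time: 1.6
position: [0.486, 0.0329, 0.231]
ee_rot: [-2.254, -2.188, 0.0]
contact_force: [0.8, 0.4, 0.2]
grip_width: 0.0852
grip_force: 0.0
```

{"method": "carry_out", "body": {
  "increments": [
    [-1,[0.0405,-0.0071,0],-4.2],
    [-1,[0.0405,-0.0071,0],-4.2],
    [-1,[0.0405,-0.0071,0],-4.2],
    [-1,[0.0405,-0.0071,0],-4.2],
    [-1,[0.0405,-0.0071,0],-4.2]
  ]
}}

```text
time: 2.1
position: [0.4274, 0.2288, 0.231]
ee_rot: [-1.817, -2.562, 0.0]
contact_force: [0.6, -0.0, -0.3]
grip_width: 0.0857
grip_force: 0.0
```

{"method": "carry_out", "body": {
  "increments": [
    [-1,[0.0405,-0.0071,0],-4.2],
    [-1,[0.0405,-0.0071,0],-4.2],
    [-1,[0,0,0],0]
  ]
}}

```text
time: 2.4
position: [0.3827, 0.3006, 0.2309]
ee_rot: [-1.618, -2.691, 0.0]
contact_force: [0.9, -0.4, 0.9]
grip_width: 0.0855
grip_force: 0.0
```

```bash
python3 -c "
from h import *; go(385.5,297.9,117.5)"
```

```text
t2.40 p [382.7 300.6 230.9] a 118.0 tilt 0.11 F [ 0.9 -0.4  0.9] M [-0.05 -0.08  0.02] w 85.5 gf 0.0 q6 91.4
tx -3.7 ty 1.2 twist 0.5
```

{"method": "carry_out", "body": {
  "increments": [
    [-1,[-0.0037,0.0012,0.045],0.5],
    [-1,[0,0,0.045],0],
    [-1,[0,0,0.045],0],
    [-1,[0,0,0.035],0],
    [-1,[0,0,0.025],0]
  ]
}}

```text
time: 2.9
position: [0.3873, 0.2933, 0.0337]
ee_rot: [-1.642, -2.677, 0.005]
contact_force: [0.8, 0.5, -0.4]
grip_width: 0.0855
grip_force: 0.0
```

{"method": "carry_out", "body": {
  "increments": [
    [-1,[0,0,0.014],0],
    [-1,[0,0,0],0],
    [0.0,[0,0,0],0],
    [0.4,[0,0,0],0],
    [1,[0,0,0],0]
  ],
  "force": 70
}}

```text
time: 3.4
position: [0.3891, 0.295, 0.0235]
ee_rot: [1.64, 2.678, 0.002]
contact_force: [-0.9, -1.6, 3.3]
grip_width: 0.0571
grip_force: 76.4
```

{"method": "carry_out", "body": {
  "increments": [
    [1,[0,0,0],0],
    [1,[0,0,0],0],
    [1,[0,0,0],0]
  ]
}}

```text
time: 3.7
position: [0.3891, 0.295, 0.0235]
ee_rot: [1.64, 2.678, 0.002]
contact_force: [-1.1, -1.7, 6.9]
grip_width: 0.0568
grip_force: 76.7
```

```bash
python3 -c "
from h import *; st()"
```

```text
t3.70 p [389.1 295.   23.5] a 117.0 tilt 0.10 F [-1.1 -1.7  6.9] M [-0.39  0.47 -0.03] w 56.8 gf 76.7 q6 91.5
```

{"method": "carry_out", "body": {
  "increments": [
    [1,[0,0,-0.015],0],
    [1,[0,0,-0.03],0],
    [1,[0,0,-0.035],0],
    [1,[0,0,-0.03],0]
  ]
}}

```text
time: 4.1
position: [0.388, 0.2947, 0.1335]
ee_rot: [-1.64, -2.679, 0.0]
contact_force: [-0.4, 1.0, -5.4]
grip_width: 0.0567
grip_force: 76.9
```

{"method": "carry_out", "body": {
  "increments": [
    [1,[-0.0269,0.0092,0],-7.75],
    [1,[-0.0269,0.0092,0],-7.75],
    [1,[-0.0269,0.0092,0],-7.75],
    [1,[-0.0269,0.0092,0],-7.75]
  ]
}}

```text
time: 4.5
position: [0.4833, 0.2335, 0.1321]
ee_rot: [-0.856, -3.022, 0.001]
contact_force: [-0.1, 0.3, -5.2]
grip_width: 0.0571
grip_force: 76.9
```

{"method": "carry_out", "body": {
  "increments": [
    [1,[-0.0269,0.0092,0],-7.75],
    [1,[-0.0269,0.0092,0],-7.75],
    [1,[-0.0269,0.0092,0],-7.75],
    [1,[-0.0269,0.0092,0],-7.75]
  ]
}}

```text
time: 4.9
position: [0.5962, 0.2309, 0.1316]
ee_rot: [-0.019, -3.14, 0.001]
contact_force: [0.9, -0.1, -5.7]
grip_width: 0.0572
grip_force: 76.8
```

{"method": "carry_out", "body": {
  "increments": [
    [1,[0,0,0],0],
    [1,[0,0,0],0],
    [1,[0,0,0],0]
  ]
}}

```text
time: 5.2
position: [0.5941, 0.2315, 0.1315]
ee_rot: [-0.027, -3.139, 0.001]
contact_force: [-0.1, 0.6, -5.0]
grip_width: 0.0569
grip_force: 76.9
```

```bash
python3 -c "
from h import *; go(596.5,232.4,179)
for n in('top','scene'): cv2.imwrite('pics/%s1.png'%n,env.grab_frame(n))
im=cv2.imread('pics/top1.png'); print(proj('top',[.592,.232,.16]))
cv2.imwrite('pics/c1.png',np.hstack([cv2.resize(im[110:220,200:310],(390,390)),cv2.resize(cv2.imread('pics/scene1.png')[130:240,200:310],(390,390))]))
"
```

```text
t5.20 p [594.1 231.5 131.5] a 179.0 tilt 0.15 F [-0.1  0.6 -5. ] M [ 0.05  0.01 -0.01] w 56.9 gf 76.9 q6 15.6
tx -2.4 ty 0.9 twist 0.0
[[247.15136689 158.70804917]]
```

View pics/c1.png

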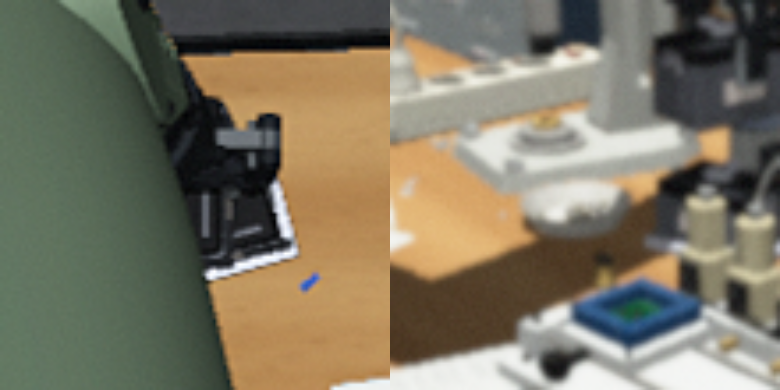

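The top crop shows the arm hiding most of the tower, with only the right end of the docked lid and plate visible near (270,170). In the scene crop the held case is about 40 mm above the docked one, behind the fixture. I'll proceed by feel.

{"method": "carry_out", "body": {
  "increments": [
    [1,[-0.0024,0.0009,0.015],0],
    [1,[0,0,0.015],0],
    [1,[0,0,0.009],0],
    [1,[0,0,0.0],0],
    [1,[0,0,0.0],0]
  ]
}}

```text
time: 5.8
position: [0.5979, 0.2326, 0.093]
ee_rot: [-0.026, -3.141, 0.0]
contact_force: [0.4, 0.6, -5.0]
grip_width: 0.0575
grip_force: 77.0
```

{"method": "carry_out", "body": {
  "increments": [
    [1,[0,0,0.001],0],
    [1,[0,0,0.001],0],
    [1,[0,0,0],0]
  ]
}}

```text
time: 6.1
position: [0.5983, 0.2326, 0.0916]
ee_rot: [0.026, 3.141, 0.0]
contact_force: [-0.9, 0.4, -5.4]
grip_width: 0.0573
grip_force: 77.0
```

{"method": "carry_out", "body": {
  "increments": [
    [1,[0,0,0.001],0],
    [1,[0,0,0],0]
  ]
}}

```text
time: 6.3
position: [0.5981, 0.2325, 0.0903]
ee_rot: [-0.026, -3.141, -0.0]
contact_force: [-0.0, 0.1, -5.8]
grip_width: 0.0569
grip_force: 77.0
```

```bash
python3 -c "
from h import *; st()"
```

```text
t6.30 p [598.1 232.5  90.3] a 179.0 tilt 0.00 F [-0.   0.1 -5.8] M [-0.   -0.04  0.04] w 56.9 gf 77.0 q6 15.6
```

{"method": "carry_out", "body": {
  "increments": [
    [1,[0.0016,0,0.001],0],
    [1,[0,0,0.001],0],
    [1,[0,0,0],0]
  ]
}}

```text
time: 6.6
position: [0.5963, 0.2326, 0.0886]
ee_rot: [-0.026, -3.141, -0.0]
contact_force: [-0.3, -0.1, -2.0]
grip_width: 0.0572
grip_force: 77.6
```

{"method": "carry_out", "body": {
  "increments": [
    [1,[0,0,0.001],0],
    [1,[0,0,0],0],
    [1,[0,0,0],0]
  ]
}}

```text
time: 6.9
position: [0.5966, 0.2327, 0.0881]
ee_rot: [0.026, 3.141, 0.0]
contact_force: [-3.4, -0.2, 6.1]
grip_width: 0.0572
grip_force: 78.1
```

```bash
python3 -c "
from h import *; st()"
```

```text
t6.90 p [596.6 232.7  88.1] a 179.0 tilt 0.04 F [-3.4 -0.2  6.1] M [-0.17  0.76 -0.11] w 57.2 gf 78.1 q6 15.7
```

{"method": "carry_out", "body": {
  "increments": [
    [1,[0,0,0],2],
    [1,[0,0,0],2]
  ]
}}

```text
time: 7.1
position: [0.5968, 0.233, 0.0881]
ee_rot: [0.138, 3.138, 0.002]
contact_force: [-2.9, 0.5, 4.1]
grip_width: 0.0569
grip_force: 78.2
```

{"method": "carry_out", "body": {
  "increments": [
    [1,[0,0,0],1.5],
    [1,[0,0,0],1.5]
  ]
}}

```text
time: 7.3
position: [0.5967, 0.2324, 0.087]
ee_rot: [0.22, 3.133, -0.001]
contact_force: [-1.2, -0.6, -4.5]
grip_width: 0.0571
grip_force: 77.2
```

{"method": "carry_out", "body": {
  "increments": [
    [1,[0,0,0],1.5],
    [1,[0,0,0],1.5]
  ]
}}

```text
time: 7.5
position: [0.5965, 0.232, 0.0863]
ee_rot: [-0.304, -3.127, 0.002]
contact_force: [0.9, -2.0, -5.9]
grip_width: 0.0572
grip_force: 77.2
```

```bash
python3 -c "
from h import *; st()"
```

```text
t7.50 p [596.5 232.   86.3] a 168.9 tilt 0.08 F [ 0.9 -2.  -5.9] M [-0.45 -0.33  0.04] w 57.2 gf 77.2 q6 25.8
```

{"method": "carry_out", "body": {
  "increments": [
    [1,[0,0,0.001],-2],
    [1,[0,0,0.002],0],
    [1,[0,0,0],0]
  ]
}}

```text
time: 7.8
position: [0.5962, 0.2323, 0.0834]
ee_rot: [-0.247, -3.131, 0.001]
contact_force: [-0.3, 0.1, -5.9]
grip_width: 0.0568
grip_force: 77.1
```

{"method": "carry_out", "body": {
  "increments": [
    [1,[0,0,0.002],0],
    [1,[0,0,0.001],0],
    [1,[0,0,0],0]
  ]
}}

```text
time: 8.1
position: [0.5964, 0.2325, 0.081]
ee_rot: [-0.246, -3.132, 0.0]
contact_force: [1.1, -1.0, -6.2]
grip_width: 0.0566
grip_force: 77.1
```

```bash
python3 -c "
from h import *; st()"
```

```text
t8.10 p [596.4 232.5  81. ] a 171.0 tilt 0.02 F [ 1.1 -1.  -6.2] M [-0.21 -0.08  0.04] w 56.6 gf 77.1 q6 23.7
```

{"method": "carry_out", "body": {
  "increments": [
    [1,[0,0,0.001],0],
    [1,[0,0,0],0],
    [1,[0,0,0.001],0],
    [1,[0,0,0],0]
  ]
}}

```text
time: 8.5
position: [0.5967, 0.2326, 0.0795]
ee_rot: [0.245, 3.131, 0.0]
contact_force: [1.0, -0.4, -2.7]
grip_width: 0.057
grip_force: 77.4
```

```bash
python3 -c "
from h import *; st()"
```

```text
t8.50 p [596.7 232.6  79.5] a 171.0 tilt 0.03 F [ 1.  -0.4 -2.7] M [-0.29 -0.01  0.  ] w 57.0 gf 77.4 q6 23.7
```

{"method": "carry_out", "body": {
  "increments": [
    [1,[0,-0.0003,0.0003],4],
    [1,[0,-0.0003,0],4],
    [1,[0,-0.0003,0],4]
  ]
}}

```text
time: 8.8
position: [0.5967, 0.2317, 0.0795]
ee_rot: [0.576, 3.088, 0.0]
contact_force: [0.1, -2.0, -2.6]
grip_width: 0.0574
grip_force: 77.4
```

{"method": "carry_out", "body": {
  "increments": [
    [1,[0,-0.0003,0],4],
    [1,[0,-0.0003,0],4],
    [1,[0,-0.0003,0],4]
  ]
}}

```text
time: 9.1
position: [0.5959, 0.2305, 0.0795]
ee_rot: [0.895, 3.011, -0.001]
contact_force: [-1.8, -2.7, -0.6]
grip_width: 0.057
grip_force: 77.5
```

```bash
python3 -c "
from h import *; st()"
```

```text
t9.10 p [595.9 230.5  79.5] a 146.9 tilt 0.04 F [-1.8 -2.7 -0.6] M [-0.44  0.36  0.1 ] w 57.0 gf 77.5 q6 47.7
```

{"method": "carry_out", "body": {
  "increments": [
    [1,[0,-0.0003,0],4],
    [1,[0,-0.0003,0],4],
    [1,[0,-0.0003,0],4]
  ]
}}

```text
time: 9.4
position: [0.5947, 0.2299, 0.0795]
ee_rot: [-1.204, -2.901, 0.001]
contact_force: [-2.0, -2.2, -0.6]
grip_width: 0.057
grip_force: 77.7
```

```bash
python3 -c "
from h import *; st()"
```

```text
t9.40 p [594.7 229.9  79.5] a 134.9 tilt 0.06 F [-2.  -2.2 -0.6] M [-0.43  0.47  0.29] w 57.0 gf 77.7 q6 59.6
```

{"method": "carry_out", "body": {
  "increments": [
    [1,[0,-0.0003,0],4],
    [1,[0,-0.0003,0],4],
    [1,[0,-0.0003,0],4]
  ]
}}

```text
time: 9.7
position: [0.5943, 0.2308, 0.0796]
ee_rot: [-1.499, -2.759, -0.003]
contact_force: [-2.4, 2.2, -1.9]
grip_width: 0.0575
grip_force: 77.5
```

```bash
python3 -c "
from h import *; st()"
```

```text
t9.70 p [594.3 230.8  79.6] a 123.0 tilt 0.15 F [-2.4  2.2 -1.9] M [0.36 0.33 0.18] w 57.5 gf 77.5 q6 71.6
```

{"method": "carry_out", "body": {
  "increments": [
    [1,[0,-0.0003,0],4],
    [1,[0,-0.0003,0],4],
    [1,[0,-0.0002,0],3]
  ]
}}

```text
time: 10.0
position: [0.5944, 0.2304, 0.0796]
ee_rot: [-1.758, -2.603, -0.004]
contact_force: [1.2, 2.1, -3.0]
grip_width: 0.0574
grip_force: 77.2
```

```bash
python3 -c "
from h import *; st()"
```

```text
t10.00 p [594.4 230.4  79.6] a 111.9 tilt 0.15 F [ 1.2  2.1 -3. ] M [ 0.27 -0.09 -0.03] w 57.4 gf 77.2 q6 82.6
```

{"method": "carry_out", "body": {
  "increments": [
    [1,[0,-0.0002,0],3],
    [1,[0,-0.0002,0],3],
    [1,[0,-0.0001,0],1]
  ]
}}

```text
time: 10.3
position: [0.594, 0.2292, 0.0795]
ee_rot: [1.912, 2.492, 0.002]
contact_force: [0.5, -1.1, -1.3]
grip_width: 0.057
grip_force: 77.2
```

```bash
python3 -c "
from h import *; st()"
```

```text
t10.30 p [594.  229.2  79.5] a 105.0 tilt 0.07 F [ 0.5 -1.1 -1.3] M [-0.22  0.01  0.04] w 57.0 gf 77.2 q6 89.5
```

{"method": "carry_out", "body": {
  "increments": [
    [1,[0,0,0],1],
    [1,[0,0,0],0]
  ]
}}

```text
time: 10.5
position: [0.5939, 0.229, 0.0795]
ee_rot: [1.933, 2.476, 0.001]
contact_force: [1.0, -1.5, 0.4]
grip_width: 0.057
grip_force: 77.6
```

```bash
python3 -c "
from h import *; st()"
```

```text
t10.50 p [593.9 229.   79.5] a 104.0 tilt 0.05 F [ 1.  -1.5  0.4] M [-0.25  0.05 -0.07] w 57.0 gf 77.6 q6 90.4
```

{"method": "carry_out", "body": {
  "increments": [
    [1,[0,-0.0001,0],1],
    [1,[0,0,0],0]
  ]
}}

```text
time: 10.7
position: [0.594, 0.2289, 0.0795]
ee_rot: [1.955, 2.458, 0.001]
contact_force: [0.4, -2.2, 2.0]
grip_width: 0.057
grip_force: 77.8
```

```bash
python3 -c "
from h import *; st()"
```

```text
t10.70 p [594.  228.9  79.5] a 103.0 tilt 0.06 F [ 0.4 -2.2  2. ] M [-0.43  0.07 -0.08] w 57.0 gf 77.8 q6 91.4
```

{"method": "carry_out", "body": {
  "increments": [
    [1,[0,-0.0001,0],1],
    [1,[0,0,0],0]
  ]
}}

```text
time: 10.9
position: [0.5939, 0.2288, 0.0795]
ee_rot: [1.976, 2.441, 0.001]
contact_force: [1.4, -2.7, 3.9]
grip_width: 0.0568
grip_force: 77.9
```

```bash
python3 -c "
from h import *; st()"
```

```text
t10.90 p [593.9 228.8  79.5] a 102.0 tilt 0.07 F [ 1.4 -2.7  3.9] M [-0.62 -0.01  0.07] w 56.8 gf 77.9 q6 92.4
```

{"method": "carry_out", "body": {
  "increments": [
    [1,[0,0,-0.0003],1],
    [1,[0,0,0],0]
  ]
}}

```text
time: 11.1
position: [0.5938, 0.2287, 0.0795]
ee_rot: [1.997, 2.424, 0.0]
contact_force: [1.6, -4.1, 3.4]
grip_width: 0.0571
grip_force: 77.9
```

```bash
python3 -c "
from h import *; st()"
```

```text
t11.10 p [593.8 228.7  79.5] a 101.0 tilt 0.06 F [ 1.6 -4.1  3.4] M [-0.69 -0.19  0.19] w 57.1 gf 77.9 q6 93.4
```

{"method": "carry_out", "body": {
  "increments": [
    [1,[0,0,0],1],
    [1,[0,0,0],0]
  ]
}}

```text
time: 11.3
position: [0.5938, 0.2287, 0.0795]
ee_rot: [2.019, 2.406, 0.0]
contact_force: [2.3, -4.4, 3.9]
grip_width: 0.0573
grip_force: 78.0
```

```bash
python3 -c "
from h import *; st()"
```

```text
t11.30 p [593.8 228.7  79.5] a 100.0 tilt 0.06 F [ 2.3 -4.4  3.9] M [-0.78 -0.35  0.35] w 57.3 gf 78.0 q6 94.4
```

{"method": "carry_out", "body": {
  "increments": [
    [1,[0,0,0],1],
    [1,[0,0,0],0]
  ]
}}

```text
time: 11.5
position: [0.5937, 0.2288, 0.0795]
ee_rot: [2.04, 2.388, 0.0]
contact_force: [2.0, -4.3, 3.9]
grip_width: 0.0575
grip_force: 78.0
```

```bash
python3 -c "
from h import *; st()"
```

```text
t11.50 p [593.7 228.8  79.5] a 99.0 tilt 0.05 F [ 2.  -4.3  3.9] M [-0.92 -0.32  0.5 ] w 57.5 gf 78.0 q6 95.4
```

{"method": "carry_out", "body": {
  "increments": [
    [1,[0,0.0002,-0.0003],-1.5],
    [1,[0,0,0],0],
    [-0.5,[0,0,0],0],
    [-1,[0,0,0],0],
    [-1,[0,0,0],0]
  ]
}}

```text
time: 12.0
position: [0.5928, 0.2296, 0.0792]
ee_rot: [-2.007, -2.415, 0.0]
contact_force: [0.8, -0.6, 0.3]
grip_width: 0.0855
grip_force: 0.0
```

{"method": "carry_out", "body": {
  "increments": [
    [-1,[0,0,0],0],
    [-1,[0,0,-0.02],0],
    [-1,[0,0,-0.04],0],
    [-1,[0,0,-0.045],0],
    [-1,[0,0,-0.045],0]
  ]
}}

```text
time: 12.5
position: [0.5929, 0.2291, 0.2309]
ee_rot: [-2.007, -2.415, 0.001]
contact_force: [0.8, 0.1, -0.2]
grip_width: 0.085
grip_force: 0.0
```

```bash
python3 -c "
from h import *; st()"
```

```text
t12.50 p [592.9 229.1 230.9] a 100.5 tilt 0.07 F [ 0.8  0.1 -0.2] M [ 0.05 -0.08 -0.03] w 85.0 gf 0.0 q6 93.9
```

{"method": "carry_out", "body": {
  "increments": [
    [-1,[-0.0369,-0.0083,0],0],
    [-1,[-0.0369,-0.0083,0],0],
    [-1,[-0.0369,-0.0083,0],0],
    [-1,[-0.0369,-0.0083,0],0],
    [-1,[-0.0369,-0.0083,0],0]
  ]
}}

```text
time: 13.0
position: [0.5862, 0.0389, 0.2297]
ee_rot: [-2.007, -2.416, -0.001]
contact_force: [0.0, 0.1, 0.6]
grip_width: 0.0853
grip_force: 0.0
```

{"method": "carry_out", "body": {
  "increments": [
    [-1,[-0.0369,-0.0083,0],0],
    [-1,[-0.0369,-0.0083,0],0],
    [-1,[-0.0369,-0.0083,0],0],
    [-1,[-0.0369,-0.0083,0],0],
    [-1,[-0.0369,-0.0083,0],0]
  ]
}}

```text
time: 13.5
position: [0.5792, -0.1501, 0.2297]
ee_rot: [-2.008, -2.416, -0.001]
contact_force: [1.3, -0.3, 0.3]
grip_width: 0.0851
grip_force: 0.0
```

{"method": "carry_out", "body": {
  "increments": [
    [-1,[0,0,0],-6],
    [-1,[0,0,0],-5.5],
    [-1,[0,0,0],0]
  ]
}}

```text
time: 13.8
position: [0.5793, -0.1492, 0.2295]
ee_rot: [-1.757, -2.604, -0.001]
contact_force: [-0.4, -1.1, -0.5]
grip_width: 0.0857
grip_force: 0.0
```

Run:
```python
from h import *
go(578.8,-149.2,112)
for n in('top','scene'): cv2.imwrite('pics/%s2.png'%n,env.grab_frame(n))
im=cv2.imread('pics/top2.png'); c=proj('top',[.592,.232,.125])[0]; print(c); c=tuple(int(round(v)) for v in c)
for t in(90,110,130): print(t,*blobs(im,c,.116,thr=t),sep="\n  ")
for t in(45,60): print(t,*ribs(im,c,.116,t),sep="\n  ")
b=cv2.imread('pics/scene2.png')
cv2.imwrite('pics/c2.png',np.hstack([cv2.resize(im[c[1]-50:c[1]+60,c[0]-55:c[0]+55],(390,390)),cv2.resize(b[140:250,240:350],(390,390))]))
```

```text
t13.80 p [ 579.3 -149.2  229.5] a 112.0 tilt 0.04 F [-0.4 -1.1 -0.5] M [-0.06 -0.02 -0.02] w 85.7 gf 0.0 q6 46.5
tx 0.1 ty -0.5 twist -0.0
[249.99972775 162.17388978]
90
  ('rib', array([558.7, 222.6]), np.float64(101.0), array([33.5,  4.2]))
  ('rib', array([571.3, 228. ]), np.float64(101.5), array([67.3,  2.9]))
  ('HEAD', array([596.4, 233.1]), np.float64(26.6), array([43.3, 35.5]))
  ('rib', array([652.2, 267.2]), np.float64(137.9), array([10.4,  4.9]))
  ('HEAD', array([596.7, 235. ]), np.float64(140.8), array([152.1, 138.3]))
  ('rib', array([655.6, 279.7]), np.float64(110.7), array([12.9,  5.8]))
110
  ('HEAD', array([539.8, 289.7]), np.float64(29.2), array([20.7, 11.6]))
  ('HEAD', array([542.8, 215.4]), np.float64(102.4), array([84.9,  8.8]))
  ('rib', array([558.8, 221.9]), np.float64(101.2), array([31.6,  3.1]))
  ('rib', array([571.3, 227.7]), np.float64(101.5), array([66.5,  2. ]))
  ('rib', array([608.9, 258.7]), np.float64(101.6), array([21.4,  1.9]))
  ('HEAD', array([586.3, 177.9]), np.float64(12.3), array([52.7,  7.6]))
  ('HEAD', array([594.5, 231.5]), np.float64(6
[... 570 characters left out ...]
]), np.float64(12.5), array([52.,  7.]))
45
  (array([547.7, 199.9]), np.float64(98.6), array([ 7.5, 27.2]))
  (array([559.2, 222.6]), np.float64(100.7), array([ 7. , 36.9]))
  (array([571.2, 228.5]), np.float64(101.4), array([ 4.4, 67.9]))
  (array([609., 259.]), np.float64(101.7), array([ 4.7, 24.5]))
  (array([602.9, 189.4]), np.float64(2.3), array([ 4.9, 23.1]))
60
  (array([547.7, 199.5]), np.float64(98.7), array([ 6.9, 26.1]))
  (array([559.2, 222.7]), np.float64(100.3), array([ 6.1, 35. ]))
  (array([571.1, 228.5]), np.float64(101.5), array([ 3.7, 67. ]))
  (array([608.9, 258.8]), np.float64(101.7), array([ 4. , 23.8]))
  (array([616.8, 219.1]), np.float64(100.5), array([ 4.4, 32.8]))
```

View pics/c2.png

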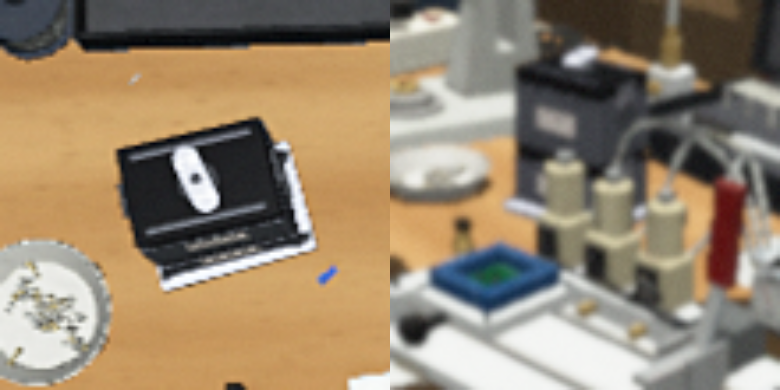

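The tower crop shows the deep case flat and aligned on the base (rib angle 101.5°, so x axis 11.5°, 2.7° past square). Its head is at about (250,162) px, standing at 25.3°. Next I'll check that the fingers clear the fixture around the shallow case.

Run:
```python
from h import *
im=cv2.imread('pics/top0.png'); a=np.radians(112); X=np.array([np.cos(a),np.sin(a)]); Y=np.array([np.sin(a),-np.cos(a)]); c=np.array([578.8,-149.2])
u=5; x0,y0=380,130; s=cv2.resize(im[y0:250,x0:490],None,fx=u,fy=u,interpolation=2)
for z,col in((.005,(0,0,255)),(.06,(0,255,0))):
  for sg in(1,-1):
    q=[c+sg*Y*f+X*g for f,g in((43,-11),(43,11),(58,11),(58,-11))]
    P=proj('top',[[*(v/1000),z] for v in q]); cv2.polylines(s,[((P-[x0,y0]+.5)*u).astype(np.int32)],True,col,1)
cv2.imwrite('pics/c3.png',s)
```

```text
(no output)
```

View pics/c3.png

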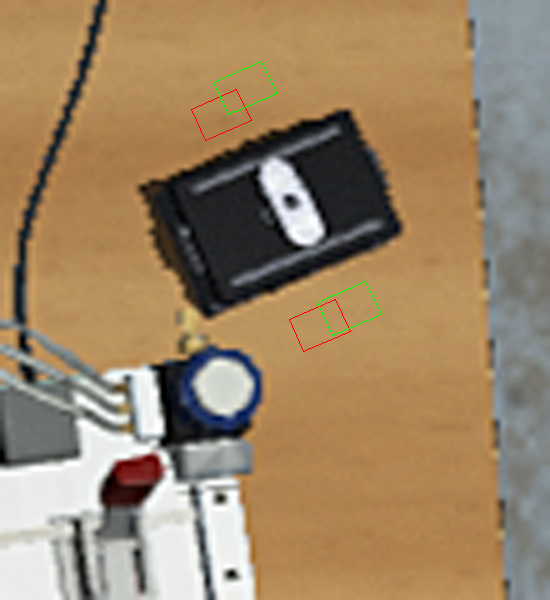

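The finger footprints (red and green) clear everything. The blue-rimmed regulator at full-image (424,208) is close to where the gripper body will be, so I'll check its height.

Run:
```python
from h import *
im=cv2.imread('pics/scene0.png')
h=cv2.cvtColor(im,cv2.COLOR_BGR2HSV); m=cv2.inRange(h,(100,80,20),(130,255,140)); m[:, :340]=0; m[:,378:]=0; m[:180]=0; m[250:]=0
for c in cv2.findContours(m,0,1)[0]:
    if cv2.contourArea(c)>20: print(cv2.boundingRect(c))
for z in(.04,.06,.08,.1,.12,.14):
    P=ray('top',[424,207.6],z)[0]; print(z,P.round(3),proj('scene',P).round(0))
```

```text
(351, 196, 27, 20)
0.04 [ 0.502 -0.118  0.04 ] [[365. 246.]]
0.06 [ 0.5   -0.115  0.06 ] [[364. 236.]]
0.08 [ 0.498 -0.111  0.08 ] [[363. 227.]]
0.1 [ 0.496 -0.107  0.1  ] [[361. 218.]]
0.12 [ 0.494 -0.103  0.12 ] [[360. 208.]]
0.14 [ 0.492 -0.1    0.14 ] [[358. 198.]]
```

The regulator's top is about 0.13 m high at (0.493, -0.102), which clears the gripper body by about 20 mm. I'll descend and grip.

{"method": "carry_out", "body": {
  "increments": [
    [-1,[0,-0.0005,0.045],0],
    [-1,[0,0,0.045],0],
    [-1,[0,0,0.045],0],
    [-1,[0,0,0.04],0],
    [-1,[0,0,0.025],0]
  ]
}}

```text
time: 14.4
position: [0.5772, -0.1478, 0.0265]
ee_rot: [-1.755, -2.601, 0.001]
contact_force: [0.0, -1.1, -0.9]
grip_width: 0.0855
grip_force: 0.0
```

{"method": "carry_out", "body": {
  "increments": [
    [-1,[0,0,0.015],0],
    [-1,[0,0,0.008],0],
    [-1,[0,0,0],0],
    [0.0,[0,0,0],0],
    [0.4,[0,0,0],0]
  ],
  "force": 70
}}

```text
time: 14.9
position: [0.5799, -0.1495, 0.0079]
ee_rot: [1.755, 2.603, 0.0]
contact_force: [-9.2, -3.0, 8.1]
grip_width: 0.0593
grip_force: 5.6
```

{"method": "carry_out", "body": {
  "increments": [
    [1,[0,0,0],0],
    [1,[0,0,0],0],
    [1,[0,0,0],0],
    [1,[0,0,0],0]
  ]
}}

```text
time: 15.3
position: [0.5801, -0.1496, 0.0082]
ee_rot: [1.755, 2.603, 0.001]
contact_force: [0.1, 1.1, 7.1]
grip_width: 0.0569
grip_force: 77.0
```

```bash
python3 -c "
from h import *; st()"
```

```text
t15.30 p [ 580.1 -149.6    8.2] a 112.0 tilt 0.16 F [0.1 1.1 7.1] M [-0.01  0.31 -0.04] w 56.9 gf 77.0 q6 46.5
```

{"method": "carry_out", "body": {
  "increments": [
    [1,[0,0,-0.015],0],
    [1,[0,0,-0.04],0],
    [1,[0,0,-0.045],0],
    [1,[0,0,-0.045],0],
    [1,[0,0,-0.045],0]
  ]
}}

```text
time: 15.8
position: [0.5781, -0.1488, 0.1979]
ee_rot: [-1.755, -2.604, 0.0]
contact_force: [0.2, -0.9, -4.5]
grip_width: 0.057
grip_force: 76.6
```

{"method": "carry_out", "body": {
  "increments": [
    [1,[0,0,-0.01],0],
    [1,[0,0,0],0],
    [1,[0.018,0.0292,0],-6.25],
    [1,[0.018,0.0292,0],-6.25],
    [1,[0.018,0.0292,0],-6.25]
  ]
}}

```text
time: 16.3
position: [0.6292, -0.0596, 0.2027]
ee_rot: [-1.301, -2.854, 0.002]
contact_force: [0.4, -0.9, -5.3]
grip_width: 0.0573
grip_force: 76.9
```

{"method": "carry_out", "body": {
  "increments": [
    [1,[0.018,0.0292,0],-6.25],
    [1,[0.018,0.0292,0],-6.25],
    [1,[0.018,0.0292,0],-6.25],
    [1,[0.018,0.0292,0],-6.25],
    [1,[0.018,0.0292,0],-6.25]
  ]
}}

```text
time: 16.8
position: [0.6435, 0.1096, 0.2022]
ee_rot: [-0.483, -3.098, 0.002]
contact_force: [-0.2, -0.1, -4.2]
grip_width: 0.0571
grip_force: 76.9
```

{"method": "carry_out", "body": {
  "increments": [
    [1,[0.018,0.0292,0],-6.25],
    [1,[0.018,0.0292,0],-6.25],
    [1,[0.018,0.0292,0],-6.25],
    [1,[0.018,0.0292,0],-6.25]
  ]
}}

```text
time: 17.2
position: [0.5895, 0.2346, 0.2023]
ee_rot: [0.2, -3.129, 0.002]
contact_force: [0.3, -0.4, -4.3]
grip_width: 0.0569
grip_force: 76.9
```

{"method": "carry_out", "body": {
  "increments": [
    [1,[0,0,0],0],
    [1,[0,0,0],0],
    [1,[0,0,0],0]
  ]
}}

```text
time: 17.5
position: [0.5913, 0.2328, 0.2044]
ee_rot: [0.191, -3.133, 0.002]
contact_force: [-0.3, -0.9, -3.7]
grip_width: 0.0566
grip_force: 77.0
```

```bash
python3 -c "
from h import *; go(593.3,232.8,187)"
```

```text
t17.50 p [591.3 232.8 204.4] a -173.0 tilt 0.18 F [-0.3 -0.9 -3.7] M [-0.02  0.01 -0.01] w 56.6 gf 77.0 q6 7.9
tx -2.0 ty -0.3 twist -360.0
```

{"method": "carry_out", "body": {
  "increments": [
    [1,[-0.002,-0.0003,0.02],0],
    [1,[0,0,0.025],0],
    [1,[0,0,0.016],0],
    [1,[0,0,0.006],0],
    [1,[0,0,0],0]
  ]
}}

```text
time: 18.0
position: [0.5935, 0.2325, 0.1381]
ee_rot: [0.19, -3.133, 0.001]
contact_force: [-0.8, 0.3, -3.9]
grip_width: 0.0566
grip_force: 76.8
```

{"method": "carry_out", "body": {
  "increments": [
    [1,[0,0,0],0],
    [1,[0,0,0],0]
  ]
}}

```text
time: 18.2
position: [0.5949, 0.2336, 0.1407]
ee_rot: [-0.192, 3.134, 0.001]
contact_force: [0.4, -0.3, -4.2]
grip_width: 0.057
grip_force: 76.8
```

```bash
python3 -c "
from h import *; go(593.3,232.8,187)"
```

```text
t18.20 p [594.9 233.6 140.7] a -173.0 tilt 0.12 F [ 0.4 -0.3 -4.2] M [-0.01  0.04 -0.06] w 57.0 gf 76.8 q6 7.8
tx 1.7 ty -0.6 twist -360.0
```

{"method": "carry_out", "body": {
  "increments": [
    [1,[0.0016,-0.0006,0.002],0],
    [1,[0,0,0.002],0],
    [1,[0,0,0.001],0],
    [1,[0,0,0],0],
    [1,[0,0,0],0]
  ]
}}

```text
time: 18.7
position: [0.5924, 0.2329, 0.1346]
ee_rot: [0.193, -3.136, -0.0]
contact_force: [-0.2, 0.0, -4.6]
grip_width: 0.0573
grip_force: 76.8
```

```bash
python3 -c "
from h import *; go(593.3,232.8,187)"
```

```text
t18.70 p [592.4 232.9 134.6] a -173.0 tilt 0.00 F [-0.2  0.  -4.6] M [-0.09  0.02  0.01] w 57.3 gf 76.8 q6 7.8
tx -0.9 ty -0.2 twist -360.0
```

{"method": "carry_out", "body": {
  "increments": [
    [1,[0,0,0.001],0],
    [1,[0,0,0],0],
    [1,[0,0,0],0]
  ]
}}

```text
time: 19.0
position: [0.5924, 0.2329, 0.1336]
ee_rot: [0.193, -3.136, 0.0]
contact_force: [-0.9, 0.3, -4.8]
grip_width: 0.0568
grip_force: 76.8
```

```bash
python3 -c "
from h import *; go(593.3,232.8,187)"
```

```text
t19.00 p [592.4 232.9 133.6] a -173.0 tilt 0.00 F [-0.9  0.3 -4.8] M [ 0.02 -0.02 -0.04] w 56.8 gf 76.8 q6 7.8
tx -0.9 ty -0.2 twist -360.0
```

{"method": "carry_out", "body": {
  "increments": [
    [1,[-0.0009,0,0.0007],0],
    [1,[0,0,0.0003],0],
    [1,[0,0,0],0]
  ]
}}

```text
time: 19.3
position: [0.5931, 0.233, 0.1331]
ee_rot: [0.193, -3.136, -0.0]
contact_force: [-2.8, -0.8, 1.9]
grip_width: 0.0569
grip_force: 77.5
```

```bash
python3 -c "
from h import *; go(593.3,232.8,187)"
```

```text
t19.30 p [593.1 233.  133.1] a -173.0 tilt 0.01 F [-2.8 -0.8  1.9] M [-0.17  0.7  -0.04] w 56.9 gf 77.5 q6 7.8
tx -0.2 ty -0.2 twist -360.0
```

{"method": "carry_out", "body": {
  "increments": [
    [1,[0,0,0.0005],0],
    [1,[0,0,0],0]
  ]
}}

```text
time: 19.5
position: [0.5933, 0.233, 0.1329]
ee_rot: [-0.193, 3.135, 0.0]
contact_force: [-4.3, -1.1, 4.4]
grip_width: 0.0568
grip_force: 78.0
```

```bash
python3 -c "
from h import *; st()"
```

```text
t19.50 p [593.3 233.  132.9] a -173.0 tilt 0.03 F [-4.3 -1.1  4.4] M [-0.22  0.9  -0.06] w 56.8 gf 78.0 q6 7.8
```

{"method": "carry_out", "body": {
  "increments": [
    [1,[0,0,0],2],
    [1,[0,0,0],2]
  ]
}}

```text
time: 19.7
position: [0.5935, 0.2334, 0.1329]
ee_rot: [-0.082, 3.14, 0.002]
contact_force: [-2.9, -0.2, 2.9]
grip_width: 0.0572
grip_force: 78.0
```

{"method": "carry_out", "body": {
  "increments": [
    [1,[0,0,0],1],
    [1,[0,0,0],1]
  ]
}}

```text
time: 19.9
position: [0.5934, 0.2328, 0.1315]
ee_rot: [0.027, -3.141, 0.0]
contact_force: [-0.4, -0.5, -4.6]
grip_width: 0.057
grip_force: 77.2
```

{"method": "carry_out", "body": {
  "increments": [
    [1,[0,0,0],1],
    [1,[0,0,0],1]
  ]
}}

```text
time: 20.1
position: [0.5935, 0.2327, 0.1316]
ee_rot: [-0.028, -3.141, 0.001]
contact_force: [0.8, -0.6, -4.1]
grip_width: 0.0569
grip_force: 77.1
```

```bash
python3 -c "
from h import *; st()"
```

```text
t20.10 p [593.5 232.7 131.6] a 179.0 tilt 0.02 F [ 0.8 -0.6 -4.1] M [-0.19 -0.06 -0.02] w 56.9 gf 77.1 q6 15.8
```

Found the keyhole. Lowering.

{"method": "carry_out", "body": {
  "increments": [
    [1,[0,0,0.001],-0.5],
    [1,[0,0,0.002],0],
    [1,[0,0,0],0]
  ]
}}

```text
time: 20.4
position: [0.5933, 0.2328, 0.1286]
ee_rot: [-0.013, -3.141, 0.001]
contact_force: [1.1, -1.6, -3.7]
grip_width: 0.0569
grip_force: 77.1
```

{"method": "carry_out", "body": {
  "increments": [
    [1,[0,0,0.002],0],
    [1,[0,0,0.001],0],
    [1,[0,0,0],0]
  ]
}}

```text
time: 20.7
position: [0.5933, 0.233, 0.1259]
ee_rot: [-0.013, -3.141, -0.0]
contact_force: [-0.1, -1.2, -4.3]
grip_width: 0.0572
grip_force: 77.1
```

{"method": "carry_out", "body": {
  "increments": [
    [1,[0,0,0.001],0],
    [1,[0,0,0],0],
    [1,[0,0,0],0]
  ]
}}

```text
time: 21.0
position: [0.5932, 0.2331, 0.125]
ee_rot: [-0.012, -3.141, -0.0]
contact_force: [0.2, -0.7, -4.6]
grip_width: 0.0571
grip_force: 77.1
```

```bash
python3 -c "
from h import *; st()"
```

```text
t21.00 p [593.2 233.1 125. ] a 179.5 tilt 0.02 F [ 0.2 -0.7 -4.6] M [ 0.05 -0.03  0.  ] w 57.1 gf 77.1 q6 15.3
```

{"method": "carry_out", "body": {
  "increments": [
    [1,[0,0,0.0007],0],
    [1,[0,0,0.0004],0],
    [1,[0,0,0],0]
  ]
}}

```text
time: 21.3
position: [0.5934, 0.2331, 0.1243]
ee_rot: [0.012, 3.141, 0.0]
contact_force: [-0.4, -0.9, -1.9]
grip_width: 0.0572
grip_force: 77.4
```

```bash
python3 -c "
from h import *; st()"
```

```text
t21.30 p [593.4 233.1 124.3] a 179.5 tilt 0.02 F [-0.4 -0.9 -1.9] M [0.05 0.13 0.05] w 57.2 gf 77.4 q6 15.3
```

{"method": "carry_out", "body": {
  "increments": [
    [1,[0,-0.0001,0],4],
    [1,[0,0,0],4],
    [1,[0,-0.0001,0],4],
    [1,[0,0,0],4]
  ]
}}

```text
time: 21.7
position: [0.5937, 0.2331, 0.1243]
ee_rot: [0.454, 3.108, 0.001]
contact_force: [-0.3, 1.6, -2.9]
grip_width: 0.0572
grip_force: 77.1
```

```bash
python3 -c "
from h import *; st()"
```

```text
t21.70 p [593.7 233.1 124.3] a 163.4 tilt 0.06 F [-0.3  1.6 -2.9] M [ 0.14 -0.07  0.01] w 57.2 gf 77.1 q6 31.4
```

{"method": "carry_out", "body": {
  "increments": [
    [1,[0,-0.0001,0],4],
    [1,[0,0,0],4],
    [1,[0,-0.0001,0],4],
    [1,[0,0,0],4]
  ]
}}

```text
time: 22.1
position: [0.593, 0.2319, 0.1243]
ee_rot: [0.882, 3.015, -0.002]
contact_force: [-2.1, -1.8, -0.4]
grip_width: 0.0567
grip_force: 77.3
```

```bash
python3 -c "
from h import *; st()"
```

```text
t22.10 p [593.  231.9 124.3] a 147.4 tilt 0.08 F [-2.1 -1.8 -0.4] M [-0.35  0.38  0.15] w 56.7 gf 77.3 q6 47.4
```

{"method": "carry_out", "body": {
  "increments": [
    [1,[0,-0.0001,0],4],
    [1,[0,0,0],4],
    [1,[0,-0.0001,0],4]
  ]
}}

```text
time: 22.4
position: [0.593, 0.232, 0.1243]
ee_rot: [1.192, 2.906, -0.001]
contact_force: [-1.2, -1.7, -0.5]
grip_width: 0.0568
grip_force: 77.1
```

```bash
python3 -c "
from h import *; st()"
```

```text
t22.40 p [593.  232.  124.3] a 135.4 tilt 0.05 F [-1.2 -1.7 -0.5] M [-0.29  0.22  0.24] w 56.8 gf 77.1 q6 59.4
```

{"method": "carry_out", "body": {
  "increments": [
    [1,[0,-0.0001,0],4],
    [1,[0,0,0],4],
    [1,[0,-0.0001,0],4]
  ]
}}

```text
time: 22.7
position: [0.5929, 0.2329, 0.1243]
ee_rot: [-1.488, -2.766, -0.002]
contact_force: [-0.8, 2.8, -1.4]
grip_width: 0.0569
grip_force: 77.2
```

```bash
python3 -c "
from h import *; st()"
```

```text
t22.70 p [592.9 232.9 124.3] a 123.4 tilt 0.08 F [-0.8  2.8 -1.4] M [0.58 0.16 0.18] w 56.9 gf 77.2 q6 71.3
```

{"method": "carry_out", "body": {
  "increments": [
    [1,[0,-0.0001,0],4],
    [1,[0,0,0],4],
    [1,[0,-0.0001,0],4]
  ]
}}

```text
time: 23.0
position: [0.5934, 0.2336, 0.1244]
ee_rot: [-1.769, -2.596, -0.005]
contact_force: [1.6, 2.5, -3.5]
grip_width: 0.0571
grip_force: 77.0
```

```bash
python3 -c "
from h import *; st()"
```

```text
t23.00 p [593.4 233.6 124.4] a 111.4 tilt 0.17 F [ 1.6  2.5 -3.5] M [ 0.43 -0.25  0.  ] w 57.1 gf 77.0 q6 83.4
```

{"method": "carry_out", "body": {
  "increments": [
    [1,[0,0,0],3],
    [1,[0,0,0],3],
    [1,[0,0,0],2],
    [1,[0,0,0],0]
  ]
}}

```text
time: 23.4
position: [0.5932, 0.2323, 0.1243]
ee_rot: [1.944, 2.467, 0.001]
contact_force: [0.3, 0.1, -2.1]
grip_width: 0.057
grip_force: 77.1
```

```bash
python3 -c "
from h import *; st()"
```

```text
t23.40 p [593.2 232.3 124.3] a 103.5 tilt 0.06 F [ 0.3  0.1 -2.1] M [ 0.02 -0.09 -0.  ] w 57.0 gf 77.1 q6 91.2
```

{"method": "carry_out", "body": {
  "increments": [
    [1,[0,0,0],2],
    [1,[0,0,0],1],
    [1,[0,0,0],0]
  ]
}}

```text
time: 23.7
position: [0.5933, 0.2322, 0.1243]
ee_rot: [2.007, 2.416, 0.001]
contact_force: [1.7, -0.4, -2.1]
grip_width: 0.0568
grip_force: 77.1
```

```bash
python3 -c "
from h import *; st()"
```

```text
t23.70 p [593.3 232.2 124.3] a 100.6 tilt 0.07 F [ 1.7 -0.4 -2.1] M [-0.09 -0.35  0.15] w 56.8 gf 77.1 q6 94.2
```

{"method": "carry_out", "body": {
  "increments": [
    [1,[0,0,0],1],
    [1,[0,0,0],1],
    [1,[0,0,0],0]
  ]
}}

```text
time: 24.0
position: [0.5933, 0.2322, 0.1243]
ee_rot: [2.049, 2.38, 0.001]
contact_force: [2.1, -0.0, -1.5]
grip_width: 0.0571
grip_force: 77.1
```

```bash
python3 -c "
from h import *; st()"
```

```text
t24.00 p [593.3 232.2 124.3] a 98.5 tilt 0.07 F [ 2.1 -0.  -1.5] M [-0.16 -0.6   0.35] w 57.1 gf 77.1 q6 96.2
```

{"method": "carry_out", "body": {
  "increments": [
    [1,[0,0,0],1],
    [1,[0,0,0],0]
  ]
}}

```text
time: 24.2
position: [0.5933, 0.2322, 0.1243]
ee_rot: [2.07, 2.362, 0.001]
contact_force: [3.0, -0.4, -1.3]
grip_width: 0.057
grip_force: 77.2
```

```bash
python3 -c "
from h import *; st()"
```

```text
t24.20 p [593.3 232.2 124.3] a 97.5 tilt 0.06 F [ 3.  -0.4 -1.3] M [-0.11 -0.72  0.47] w 57.0 gf 77.2 q6 97.2
```

{"method": "carry_out", "body": {
  "increments": [
    [1,[0,0,0],-1.5],
    [1,[0,0,0],0],
    [-0.5,[0,0,0],0],
    [-1,[0,0,0],0],
    [-1,[0,0,0],0]
  ]
}}

```text
time: 24.7
position: [0.5921, 0.2322, 0.1238]
ee_rot: [-2.039, -2.389, 0.001]
contact_force: [0.7, 0.5, 0.8]
grip_width: 0.0851
grip_force: 0.0
```

{"method": "carry_out", "body": {
  "increments": [
    [-1,[0,0,0],0],
    [-1,[0,0,-0.02],0],
    [-1,[0,0,-0.04],0],
    [-1,[0,0,-0.045],0],
    [-1,[0,0,-0.03],0]
  ]
}}

```text
time: 25.2
position: [0.5933, 0.2324, 0.2623]
ee_rot: [2.039, 2.388, 0.004]
contact_force: [1.2, 0.0, -0.7]
grip_width: 0.0855
grip_force: 0.0
```

{"method": "carry_out", "body": {
  "increments": [
    [-1,[-0.0369,-0.0083,0],0],
    [-1,[-0.0369,-0.0083,0],0],
    [-1,[-0.0369,-0.0083,0],0],
    [-1,[-0.0369,-0.0083,0],0],
    [-1,[-0.0369,-0.0083,0],0]
  ]
}}

```text
time: 25.7
position: [0.5803, 0.0422, 0.2591]
ee_rot: [-2.039, -2.39, -0.0]
contact_force: [1.3, -0.2, 0.3]
grip_width: 0.0856
grip_force: 0.0
```

{"method": "carry_out", "body": {
  "increments": [
    [-1,[-0.0369,-0.0083,0],0],
    [-1,[-0.0369,-0.0083,0],0],
    [-1,[-0.0369,-0.0083,0],0],
    [-1,[-0.0369,-0.0083,0],0],
    [-1,[0,0,0],0]
  ]
}}

```text
time: 26.2
position: [0.5708, -0.1117, 0.2589]
ee_rot: [2.046, 2.383, -0.002]
contact_force: [0.9, 0.4, 0.2]
grip_width: 0.0852
grip_force: 0.0
```

Run:
```python
from h import *
st()
for n in('top','scene'): cv2.imwrite('pics/%s4.png'%n,env.grab_frame(n))
im=cv2.imread('pics/top4.png'); c=proj('top',[.592,.232,.165])[0]; c=tuple(int(round(v)) for v in c)
print(*[x for x in blobs(im,c,.156,thr=130) if x[0]=="HEAD" and 30<x[3][0]<45],*ribs(im,c,.156,60),sep="\n  ")
b=cv2.imread('pics/scene4.png')
cv2.imwrite('pics/c4.png',np.hstack([cv2.resize(im[c[1]-50:c[1]+60,c[0]-55:c[0]+55],(390,390)),cv2.resize(b[130:240,230:340],(390,390))]))
```

```text
t26.20 p [ 570.8 -111.7  258.9] a 98.7 tilt 0.08 F [0.9 0.4 0.2] M [0.07 0.02 0.04] w 85.2 gf 0.0 q6 63.0
('HEAD', array([586. , 176.1]), np.float64(9.5), array([39.5,  6.1]))
  ('HEAD', array([592.4, 232.3]), np.float64(13.8), array([37.7, 14.5]))
  (array([553.8, 211.6]), np.float64(99.2), array([ 5.6, 23.6]))
  (array([573.2, 229.1]), np.float64(99.3), array([ 8. , 67.8]))
  (array([603.2, 277.5]), np.float64(1.3), array([ 2.9, 20.3]))
  (array([609.8, 257. ]), np.float64(99.3), array([ 3.9, 25. ]))
  (array([616.8, 216.3]), np.float64(98.7), array([ 3.8, 29.2]))
```

View pics/c4.png

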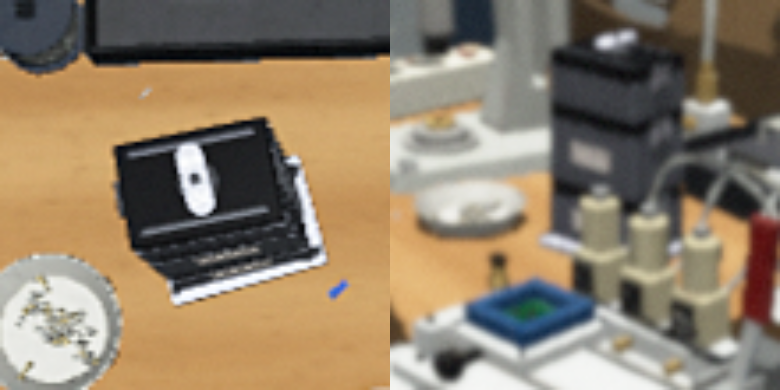

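The tower is three cases high, flat and aligned: the shallow case's ribs are at 99.3°, 2.2° past square on the deep case and so at its stop. The dish and fitting look undisturbed and the gripper is clear, so I'm handing in.

```bash
python3 -c "
from bench import env; print(env.finish_job())"
```

```text
the job is handed in; nothing more can be done
None
```

The deep case is locked on the docked case and the shallow case on top of it, both turned past the spring to the stop (about 2–3° beyond square), and the job was handed in at about 26 s; no verdict came back.

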